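Dispense one tablet and sweep it into the batch tray

TASK

Press the plunger of the tablet dispenser fully down once and let it come up again, so that one tablet, and only one, comes out onto the landing plate. Then slide that tablet sideways with the fingertips, without picking it up, off the edge of the plate into the tray that already holds the two counted tablets. Leave the trays and everything else on the bench where they stand.

Things in the scene. Friction and masses are not known exactly. Their poses are not given: they have to be found in the camera images.
- dispenser: Bench dispenser for tablets, fixed. Origin on the bench under the axis of its clear magazine tube; x points from the outlet to the rear, y to the left seen looking along +x, z up. The magazine's white cap is 43 mm in diameter, top 87 mm high. The housing is 64 mm wide (x from -0.022 to 0.100) and 38 mm high, 58 mm round the plunger. The landing plate lies before it.
- landing (a point): Centre of the top of the flat steel landing plate, 20 mm above the bench, at x = -0.057 in the dispenser's frame. The plate is 70 mm deep along x and 120 mm wide along y; its left and right edges are open, its front edge has a lip 6 mm high and 4 mm thick.
- outlet (a point): Middle of the foot of the outlet, a slot 34 mm wide and 13 mm high in the front face of the housing, at plate level. As the plunger goes down a steel slide pushes the lowest tablet out here; at full stroke it lies flat on the plate, centre about 24 mm before this point. As the plunger comes up the slide draws back and the next tablet drops into place.
- plunger_top (a point): Centre of the top face of the dispenser's palm plunger, a black mushroom head 34 mm in diameter on a steel stem, behind the magazine (66 mm from its axis); 95 mm above the bench when up. It moves straight down.
- plunger (a joint): Travel of the plunger: 0 = up, 0.020 m = fully down (a hard stop). A spring resists with 3 N at the top and 8 N fully down, and brings it up again by itself.
- tablet1: White pressed salt tablet, a plain disc 32 mm in diameter and 10 mm thick, about 16 g; origin at its centre, z along its axis. The lowest in the magazine at the start (centre 25 mm above the bench), the one that a press ejects.
- tablet2: White pressed salt tablet, a plain disc 32 mm in diameter and 10 mm thick, about 16 g; origin at its centre, z along its axis. The second from below in the magazine; two more lie on top of it. It stays in the magazine.
- batch_tray: Open steel tray, 100 x 100 mm, rim 18 mm high, walls and floor 2.5 mm thick, standing loose on the bench against the left or the right edge of the landing plate (about 4 mm gap, rim 2 mm below the plate). It holds the two counted tablets. Origin at the centre of its underside; its axes are parallel to the dispenser's.
- empty_tray: The same tray, empty, on the other side of the landing plate.
- counted1: White pressed salt tablet, a plain disc 32 mm in diameter and 10 mm thick, about 16 g; origin at its centre, z along its axis. Lies in the batch tray.
- counted2: White pressed salt tablet, a plain disc 32 mm in diameter and 10 mm thick, about 16 g; origin at its centre, z along its axis. Lies in the batch tray.
- vial: Small amber glass vial with black cap, 22 mm diameter, 50 mm tall, standing beside the dispenser's housing; origin at the centre of its underside. Bystander.
- beaker: Small glass beaker, 52 mm diameter, 68 mm tall, standing behind and to the left of the dispenser; origin at the centre of its underside. Bystander.
- reagent_bottle: White plastic bottle with red cap, 58 mm diameter, 105 mm tall, standing behind and to the right of the dispenser; origin at the centre of its underside. Bystander.
- spatula: Flat steel lab spatula, 175 mm long and 4 mm thick, lying on the bench between the robot and the dispenser. Bystander.
- tablet_jar: White plastic jar, 84 mm diameter, 95 mm tall, standing at the left of the bench; origin at the centre of its underside. Bystander.
Not all that is in view belongs to the job. What is shaped like the dispenser but blue or green is not meant. Leave any yellow look-alike of the batch_tray alone.

How it is judged:
By the outcome, as a careful person would: the job done as asked, in the order asked, and still so for the second after the job is handed in, with the robot touching nothing.
It also fails if it takes over 48 s, if anything falls off the work surface, if the arm or the gripper's body presses on something with over 40 N, if the wrist force passes 120 N, or if a joint passes its speed limit or range.

ROBOT

A 6-joint arm with a two-finger parallel gripper is mounted at the origin on the work surface. World frame = base frame: x ahead of the robot, y to its left, z up, the work surface at z = 0. Lengths are in m, angles in rad, forces in N, time in s.
With the tool pointing down it reaches from about 0.35 to 0.775 m from the base axis. Payload 5.5 kg.
Tool frame: the origin (TCP) lies at the very end of the fingers, on their centre line; the grasp point (between the pads) lies 19 mm behind it; z points along the fingers, x is the direction in which the jaws open and shut, and the axes are right-handed (so a half turn about z gives the same grasp; the last joint's range is limited). The gripper opens to 85 mm and grips with 20 to 120 N. Pads are 22 mm wide; open, the fingers measure 114 mm over their backs; the gripper's body (76 mm by 85 mm) begins 54 mm behind the grasp point. The pads swing forward as they close: fully open they stand 13 mm farther back than shut.
Start: joints at [1.048, 0.313, 0.046, 1.304, 0, 1.431], TCP at [0.215, 0.533, 0.231] pointing down, gripper open.
Joint ranges: [-2.76, 2.76], [-0.86, 1.69], [-1.03, 1.26], [-2.2, 2.34], [-1.47, 1.5], [-3.14, 3.14]. Speed limits (rad/s): [2.57, 2.57, 3.14, 3.14, 3.14, 3.14].

INTERFACE

Orientations are given as a unit quaternion [w, x, y, z].
In Python, from workcell import monitor, eyes, ticket gives the robot as it stands.
- The arm moves only by the tool send_rows, never from a script. Its argument "targets" is a list of rows, each a list of 5 numbers: the shift along the world's x, y, z in m, then the turn about the world's z in degrees, then the closure in counts, from 0 (fully open) to 255 (shut). A call has 1 to 12 rows; each row shifts and turns the commanded pose from where the row before left it; what a row does not reach is not made up. A row lasts 1/10 s, in which the tool goes at most 50 mm and 8.59 degrees, less where a joint would pass 70% of its speed; a pose out of reach is approached as far as the arm can. A call is refused whole if a number of a shift passes 0.05 or a number of a turn 8.59, either way. A call with a gripper value outside its range is refused whole. The fingers move at their own pace and stop on an object; "newtons" is the grip in N (left out, the last holds). Time passes only in rows, so rows that do not move let the fingers close. It gives the time, the measured TCP pose, the force and the opening at its end, in the units of the state.
- monitor.get_state(): the state, without advancing time (a new reading comes with each control period).
- eyes.read_camera(name): name is "scene" or "top"; returns a dict with "img" (480x640x3 uint8, red, green, blue), "z_map" (480x640 float32, m along the optical axis (not along the pixel's ray), 0 where there is no reading), "camera_matrix" (3x3 intrinsics, pixels), "k1" (the pictures are not rectified: a ray, as slopes to the right and down, at radius r is drawn at 1 + k1 r^2 times it, then the intrinsics apply), "pose" (4x4, takes a point from camera to world coordinates). Camera axes: x right, y down, z forward; pixel columns grow to the right and rows downward; lengths in m; the calibration is good to about 2 mm. A picture is of the moment at which its call begins.
- ticket.hand_in(): hands the job in, once; it reports no verdict.
Trained networks look in the newest picture that a camera, given by its name, has taken for a name from the list of things; names that differ only in an ending like _2 or _b are one class to them, and where a whole thing is asked for, a point or a joint stands for the part that bears it (a point fixed in the world has none). Each returns a list of dicts, best first, with "conf" (0 to 1); they miss things now and then, are a little off and sometimes report something else, mostly with a low value. They report only what shows in the picture. A call takes as long as a camera call. They do not tell look-alikes from the thing itself.
- eyes.spot_in(name, camera): "xyz" ([x, y, z] in m, in world coordinates, good to about 4 mm: the middle of the surface that is visible of it).
- eyes.tip_of(name, camera): "xyz" ([x, y, z] in m, in world coordinates, good to about 4 mm: a listed point, or the origin of a listed thing).
The state is a dict: "clock": time; "joint_pos": joint angles; "qvel": joint speeds; "tau": joint torques, N m; "tcp_pos": TCP position; "orientation": TCP orientation; "wrist_force": force on the tool from outside, world axes, zero at the start; "ft_torque": the same for the moment, N m; "finger_gap": finger opening in m.
Only numpy, scipy, OpenCV 4.12 (cv2) and the standard library are available. Lean on these libraries where they do the work, as an engineer would, in place of code of your own. Each camera call takes 0.05 s, during which the arm holds its last target.

## Working session

There is one attempt and no reset: what is moved stays moved. The work goes in short steps, Python scripts to look and compute and a tool call to move; the robot and the scene stay as the last step left them, time stands still between calls to the robot, and variables do not carry over. Pictures are saved under pics/ and viewed, and the job is handed in when it is done.

Besides the shell and the picture viewer there is one more tool, called after "Call:" as name(argument=value, ...), one argument or row to a line, values as JSON. send_rows: Moves the arm, as the interface text tells. Its arguments: {"type":"object","properties":{"targets":{"type":"array"},"newtons":{"type":"number"}},"required":["targets"]}

```bash
mkdir -p pics; ls; cat > h.py <<'E'
from workcell import monitor, eyes, ticket
import numpy as np, cv2
def cap(n,f):
    c=eyes.read_camera(n); cv2.imwrite('pics/'+f,c['img'][:,:,::-1]); np.savez('/tmp/'+n+'.npz',**c); return c
def proj(c,p):
    T=np.linalg.inv(c['pose']); q=T[:3,:3]@np.asarray(p)+T[:3,3]; s=q[:2]/q[2]; s=s*(1+c['k1']*(s@s)); K=c['camera_matrix']
    return K[0,0]*s[0]+K[0,2],K[1,1]*s[1]+K[1,2]
def back(c,u,v,d=None):
    K=c['camera_matrix']; s0=np.array([(u-K[0,2])/K[0,0],(v-K[1,2])/K[1,1]]); s=s0.copy()
    for _ in range(20): s=s0/(1+c['k1']*(s@s))
    if d is None: d=c['z_map'][int(round(v)),int(round(u))]
    return c['pose'][:3,:3]@np.array([s[0]*d,s[1]*d,d])+c['pose'][:3,3]
def backz(c,u,v,z):
    a=c['pose'][:3,3]; b=back(c,u,v,1.0); t=(z-a[2])/(b[2]-a[2]); return a+t*(b-a)
E
python3 - <<'E'
from h import *
np.set_printoptions(precision=4,suppress=True)
for n in ('scene','top'):
    c=cap(n,n+'0.png')
    for t in ['dispenser','landing','outlet','plunger_top','batch_tray','empty_tray','counted1','vial','beaker','reagent_bottle','spatula','tablet_jar']:
        print(n,t,[(np.round(d['xyz'],3).tolist(),round(d['conf'],2)) for d in eyes.tip_of(t,n)[:4]])
s=monitor.get_state();print(s)
E
```

```text
pics
scene dispenser [([0.377, 0.152, -0.002], 0.96), ([0.252, -0.318, 0.002], 0.69), ([0.575, -0.106, -0.0], 0.57), ([0.523, -0.2, 0.006], 0.31)]
scene landing [([0.326, 0.172, 0.022], 0.87), ([0.524, -0.09, 0.022], 0.79), ([0.197, -0.301, 0.021], 0.59)]
scene outlet [([0.352, 0.16, 0.017], 0.98), ([0.228, -0.312, 0.018], 0.72), ([0.555, -0.103, 0.02], 0.61)]
scene plunger_top [([0.312, -0.336, 0.094], 0.78), ([0.44, 0.127, 0.099], 0.61), ([0.641, -0.129, 0.088], 0.57), ([0.709, -0.022, -0.002], 0.5)]
scene batch_tray [([0.495, -0.204, -0.001], 0.83)]
scene empty_tray [([0.565, 0.016, -0.004], 0.97)]
scene counted1 [([0.523, -0.196, 0.005], 0.66), ([0.468, -0.194, 0.007], 0.65), ([0.638, -0.061, 0.001], 0.19)]
scene vial [([0.638, -0.06, -0.002], 0.45)]
scene beaker [([0.709, -0.02, -0.0], 0.94)]
scene reagent_bottle [([0.609, -0.256, -0.001], 0.61)]
scene spatula [([0.439, -0.054, 0.003], 0.69)]
scene tablet_jar [([0.532, 0.507, -0.001], 0.78), ([0.609, -0.255, -0.001], 0.23)]
top dispenser [([0.251, -0.315, 0.002], 0.96), ([0.379, 0.154, -0.004], 0.79), ([0.576, -0.11, 0.003], 0.6
[... 623 characters left out ...]
0], 0.19)]
top beaker [([0.712, -0.016, 0.002], 0.62)]
top reagent_bottle [([0.61, -0.256, 0.004], 0.76), ([0.576, -0.108, -0.0], 0.36)]
top spatula [([0.445, -0.046, -0.002], 0.54)]
top tablet_jar [([0.533, 0.505, 0.0], 0.58)]
{'clock': 1.3, 'joint_pos': array([ 1.0484,  0.3132,  0.0461,  1.3036, -0.    ,  1.4312]), 'qvel': array([-0.0007,  0.0015, -0.0006, -0.0004, -0.0018, -0.0005]), 'tau': array([  0.001 , -48.0466,  29.8813,   0.0002,  -0.0001,   0.    ]), 'tcp_pos': array([0.2148, 0.5334, 0.2313]), 'orientation': array([0.    , 0.8287, 0.5597, 0.    ]), 'wrist_force': array([ 0.9111,  0.4497, -0.4036]), 'ft_torque': array([ 0.0169, -0.0144,  0.0248]), 'finger_gap': 0.08559648316524504}
```

View pics/scene0.png

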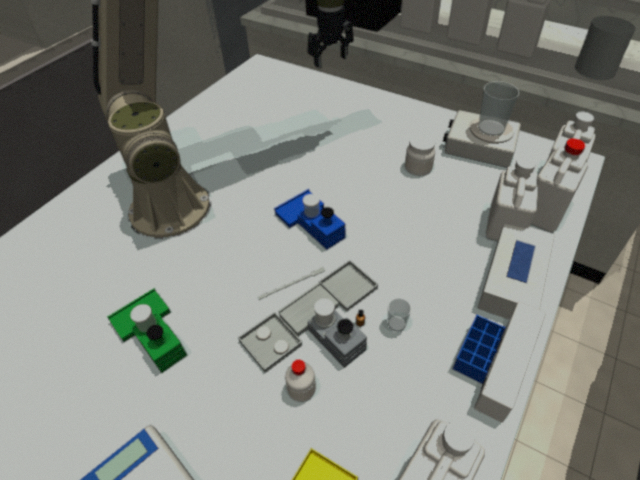

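View pics/top0.png

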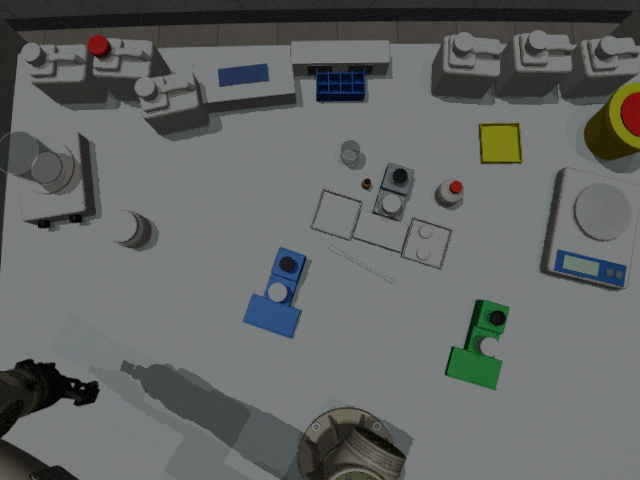

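```bash
python3 - <<'E'
from h import *
np.set_printoptions(precision=4,suppress=True)
for n in ('top','scene'):
    c=dict(np.load('/tmp/'+n+'.npz')); c['k1']=float(c['k1'])
    z=c['z_map']; K=c['camera_matrix']
    v,u=np.mgrid[0:480,0:640]
    und=cv2.undistortPoints(np.stack([u.ravel(),v.ravel()],1).astype(np.float64)[:,None],K,np.array([c['k1'],0,0,0]))[:,0]
    d=z.ravel(); P=np.c_[und*d[:,None],d]@c['pose'][:3,:3].T+c['pose'][:3,3]
    rgb=c['img'].reshape(-1,3).astype(int)
    ok=(d>0)
    o=np.array([.576,-.108])
    def sel(ctr,r,z0,z1): return ok&(np.hypot(*(P[:,:2]-ctr).T)<r)&(P[:,2]>z0)&(P[:,2]<z1)
    for nm,ctr,r,z0,z1 in [('plunger',(.640,-.128),.03,.088,.105),('cap',o,.03,.08,.1),('plate',(.522,-.09),.085,.013,.024)]:
        m=sel(np.array(ctr),r,z0,z1); Q=P[m]
        if len(Q)<4: print(n,nm,len(Q)); continue
        (cc,sz,an)=cv2.minAreaRect((Q[:,:2]*1000).astype(np.float32))
        print(n,nm,len(Q),'mean',Q.mean(0),'rect',np.round(cc,1),np.round(sz,1),round(an,1))
    print(n,'cam pos',c['pose'][:3,3])
    img=c['img'][:,:,::-1].copy()
    a=np.deg2rad(-17.5); ex=np.array([np.cos(a),np.sin(a)]); ey=np.array([-ex[1],ex[0]])
    # overlay model, 
    big=cv2.resize(img,None,fx=5,fy=5,interpolation=cv2.INTER_CUBIC)
    def poly(pts,z,col):
        q=[proj(c,np.r_[o+ex*x+ey*y,z]) for x,y in pts]
        cv2.polylines(big,[np.round((np.array(q)+.5)*5).astype(int)],True,col,1)
    rect=lambda x0,x1,y0,y1:[(x0,y0),(x1,y0),(x1,y1),(x0,y1)]
    circ=lambda x,y,r:[(x+r*np.cos(t),y+r*np.sin(t)) for t in np.linspace(0,6.28,40)]
    poly(rect(-.092,-.022,-.06,.06),.02,(0,0,255))
    poly(circ(0,0,.0215),.087,(0,255,0)); poly(circ(.066,0,.017),.095,(255,0,255))
    for s in (1,-1): poly(rect(-.107,-.007,s*.064,s*.164),.018,(255,0,0))
    for p in [(.522,-.197),(.467,-.193)]:
        w=np.array(p)-o; print('counted in disp',w@ex,w@ey); poly(circ(w@ex,w@ey,.016),.0125,(0,200,255))
    cu,cv=proj(c,[.53,-.1,.02]); x0=int(cu*5-400);y0=int(cv*5-300)
    cv2.imwrite(f'pics/{n}_ov.png',big[y0:y0+600,x0:x0+800])
E
```

```text
top plunger 168 mean [ 0.6388 -0.1295  0.0936] rect [ 639.4 -130.1] [33.1 30.9] 79.4
top cap 276 mean [ 0.576  -0.1084  0.0863] rect [ 575.9 -107.9] [42.  41.3] 21.0
top plate 1459 mean [ 0.5238 -0.0913  0.0192] rect [537.7 -94.6] [144.8 118. ] 71.2
top cam pos [0.3467 0.058  1.2556]
counted in disp -0.024737899184523883 -0.10111892178982294
counted in disp -0.07839515467369346 -0.11384287295956504
scene plunger 211 mean [ 0.6395 -0.1318  0.0943] rect [ 638.8 -130.5] [30.3 34.1] 29.2
scene cap 294 mean [ 0.5769 -0.1106  0.0871] rect [ 576.  -109.2] [40.8 42.8] 37.0
scene plate 1261 mean [ 0.5179 -0.0987  0.0197] rect [538.2 -95.3] [147.  119.1] 71.3
scene cam pos [ 0.8839 -0.5716  0.9228]
counted in disp -0.024737899184523883 -0.10111892178982294
counted in disp -0.07839515467369346 -0.11384287295956504
```

View pics/top_ov.png

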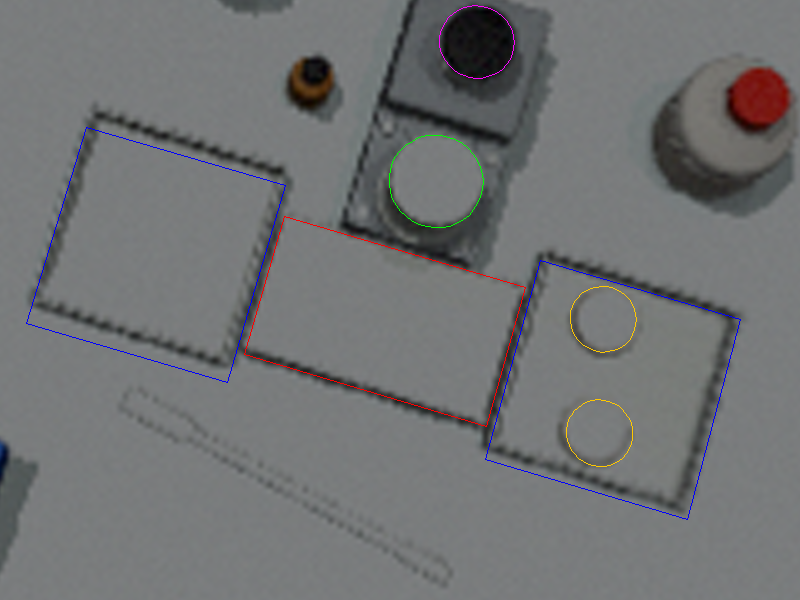

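View pics/scene_ov.png

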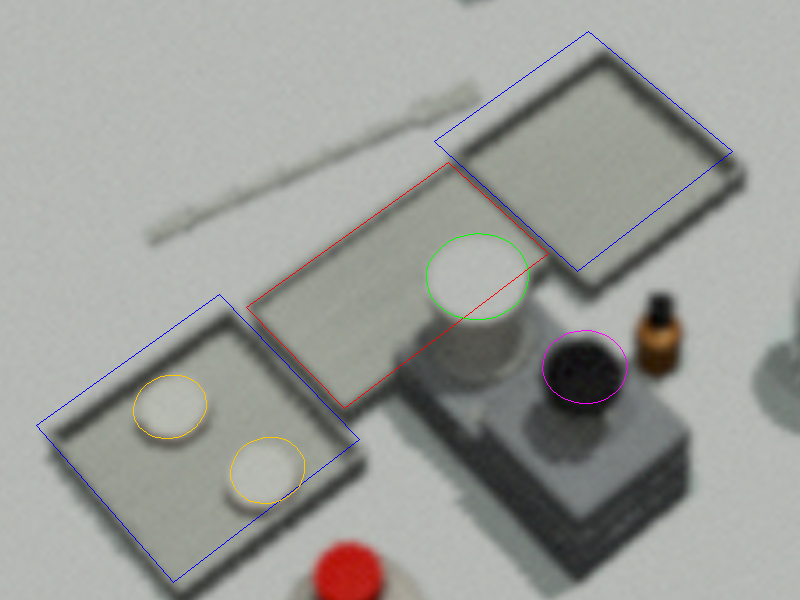

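Call:
send_rows(
  targets=[
    [0.025, -0.04, 0, -6, 255],
    [0.025, -0.04, 0, -6, 255],
    [0.025, -0.04, 0, -6, 255],
    [0.025, -0.04, 0, -6, 255],
    [0.025, -0.04, 0, -6, 255],
    [0.025, -0.04, 0, -6, 255],
    [0.025, -0.04, 0, -6, 255],
    [0.025, -0.04, 0, -6, 255],
    [0.025, -0.04, 0, -6, 255],
    [0.025, -0.04, 0, -6, 255],
    [0.025, -0.04, 0, -6, 255],
    [0.025, -0.04, 0, -6, 255],
  ],
  newtons=30,
)

```text
clock: 2.5
tcp_pos: [0.5156, 0.0515, 0.2316]
orientation: [-0.0, 0.999, -0.037, 0.0]
wrist_force: [-0.0, 0.8, -0.1]
finger_gap: -0.0
```

Call:
send_rows(
  targets=[
    [0.025, -0.037, 0, -4, 255],
    [0.025, -0.037, 0, -4, 255],
    [0.025, -0.037, 0, -4, 255],
    [0.025, -0.037, 0, -4, 255],
    [0.024, -0.035, 0, -4, 255],
    [0, 0, -0.04, 0, 255],
    [0, 0, -0.04, 0, 255],
    [0, 0, -0.025, 0, 255],
    [0, 0, 0, 0, 255],
    [0, 0, 0, 0, 255],
  ],
)

```text
clock: 3.5
tcp_pos: [0.6387, -0.1295, 0.1266]
orientation: [-0.0, 0.978, -0.207, -0.0]
wrist_force: [-0.6, -0.2, 1.4]
finger_gap: -0.0
```

```bash
python3 - <<'E'
from h import *
s=monitor.get_state(); print(s['clock'],s['tcp_pos'],s['orientation'],s['wrist_force'])
c=cap('scene','s1.png'); print(proj(c,s['tcp_pos']))
u,v=map(int,proj(c,s['tcp_pos']))
cv2.imwrite('pics/s1c.png',cv2.resize(c['img'][v-80:v+80,u-100:u+100,::-1],None,fx=4,fy=4,interpolation=cv2.INTER_CUBIC))
E
```

```text
3.5 [ 0.63874948 -0.12951228  0.12659694] [-2.25231341e-05  9.78277480e-01 -2.07299540e-01 -2.69486228e-04] [-0.59422078 -0.15417818  1.42669895]
(np.float64(344.8086893062342), np.float64(315.8012786651229))
```

View pics/s1c.png

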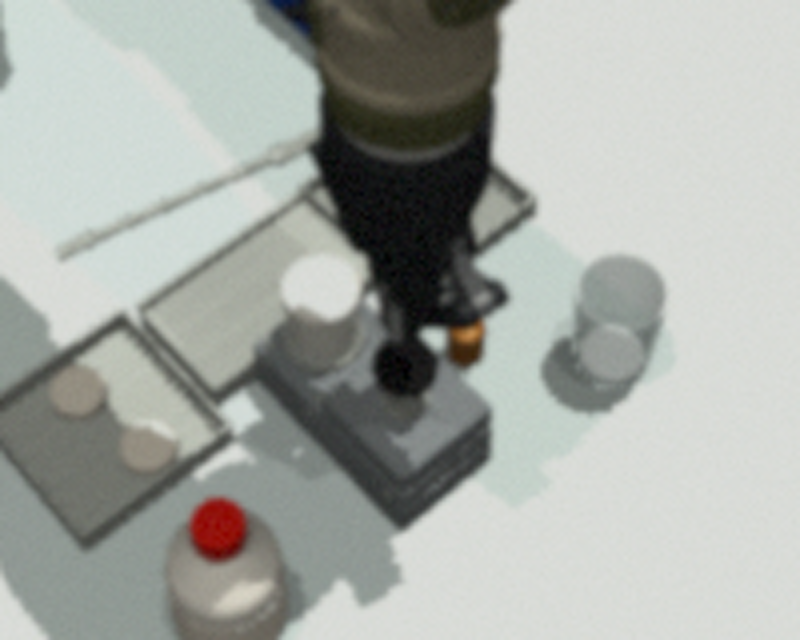

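Call:
send_rows(
  targets=[
    [0, 0, -0.02, 0, 255],
    [0, 0, -0.007, 0, 255],
    [0, 0, -0.004, 0, 255],
    [0, 0, -0.004, 0, 255],
    [0, 0, -0.004, 0, 255],
    [0, 0, -0.004, 0, 255],
    [0, 0, -0.004, 0, 255],
    [0, 0, -0.002, 0, 255],
    [0, 0, 0, 0, 255],
    [0, 0, 0, 0, 255],
  ],
)

```text
clock: 4.55
tcp_pos: [0.6395, -0.1297, 0.0791]
orientation: [0.0, 0.978, -0.207, 0.001]
wrist_force: [-2.3, 1.5, 6.7]
finger_gap: -0.0002
```

Call:
send_rows(
  targets=[
    [0, 0, -0.002, 0, 255],
    [0, 0, -0.001, 0, 255],
    [0, 0, -0.001, 0, 255],
    [0, 0, 0, 0, 255],
    [0, 0, 0, 0, 255],
  ],
)

```text
clock: 5.05
tcp_pos: [0.6395, -0.1297, 0.0753]
orientation: [0.0, 0.978, -0.207, 0.001]
wrist_force: [-2.7, 0.3, 7.5]
finger_gap: 0.0001
```

Call:
send_rows(
  targets=[
    [0, 0, -0.001, 0, 255],
    [0, 0, -0.001, 0, 255],
    [0, 0, 0, 0, 255],
    [0, 0, 0, 0, 255],
  ],
)

```text
clock: 5.45
tcp_pos: [0.6396, -0.1297, 0.0747]
orientation: [0.0, 0.978, -0.207, 0.002]
wrist_force: [-5.6, 1.7, 14.1]
finger_gap: 0.0
```

Call:
send_rows(
  targets=[
    [0, 0, -0.001, 0, 255],
    [0, 0, 0, 0, 255],
    [0, 0, 0, 0, 255],
  ],
)

```text
clock: 5.75
tcp_pos: [0.6397, -0.1297, 0.0747]
orientation: [0.0, 0.978, -0.207, 0.002]
wrist_force: [-6.7, 2.8, 19.4]
finger_gap: -0.0004
```

Call:
send_rows(
  targets=[
    [0, 0, 0.005, 0, 255],
    [0, 0, 0.006, 0, 255],
    [0, 0, 0.008, 0, 255],
    [0, 0, 0.01, 0, 255],
    [0, 0, 0.03, 0, 255],
    [0, 0, 0.04, 0, 255],
    [0, 0.05, 0, 0, 255],
    [-0.02, 0.045, 0, 0, 255],
    [-0.03, 0.04, 0, 0, 255],
    [-0.03, 0.03, 0, 0, 255],
    [0, 0, 0, 0, 255],
  ],
)

```text
clock: 6.85
tcp_pos: [0.5542, 0.0391, 0.1693]
orientation: [-0.0, 0.979, -0.205, -0.002]
wrist_force: [0.0, 0.5, 1.1]
finger_gap: -0.0003
```

```bash
python3 - <<'E'
from h import *
np.set_printoptions(precision=4,suppress=True)
s=monitor.get_state(); print(s['clock'],s['tcp_pos'],s['orientation'],s['wrist_force'])
for n in('scene','top'):
    c=cap(n,n+'2.png')
    u,v=map(int,proj(c,[.53,-.1,.02]))
    cv2.imwrite(f'pics/{n}2c.png',cv2.resize(c['img'][v-60:v+60,u-80:u+80,::-1],None,fx=5,fy=5,interpolation=cv2.INTER_CUBIC))
    for t in ('tablet1','plunger_top'): print(n,t,[(np.round(d['xyz'],4).tolist(),round(d['conf'],2)) for d in eyes.tip_of(t,n)])
a=np.deg2rad(-18.3);ex=np.array([np.cos(a),np.sin(a)]);ey=np.array([-ex[1],ex[0]])
print('expect',np.array([.576,-.109])-.046*ex)
E
```

```text
6.85 [0.5542 0.0391 0.1693] [-0.0001  0.9788 -0.205  -0.0022] [0.0402 0.5129 1.0567]
scene tablet1 []
scene plunger_top [([0.3146, -0.337, 0.0943], 0.83), ([0.6397, -0.1286, 0.0881], 0.81), ([0.4414, 0.1296, 0.0964], 0.74)]
top tablet1 [([0.5316, 0.509, 0.0042], 0.53), ([0.5374, -0.0952, 0.0261], 0.48)]
top plunger_top [([0.5322, 0.5056, 0.0059], 0.73), ([0.6388, -0.1295, 0.091], 0.6), ([0.3136, -0.3372, 0.0912], 0.5)]
expect [ 0.5323 -0.0946]
```

View pics/scene2c.png

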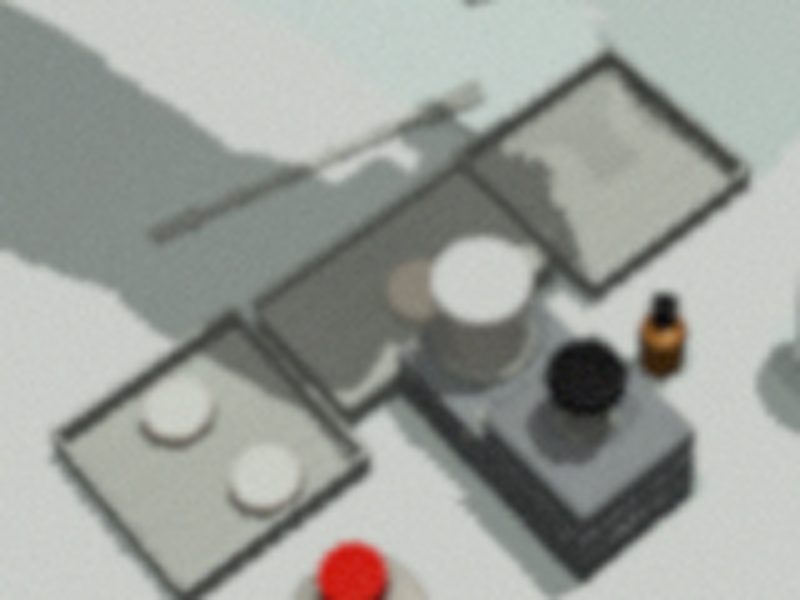

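View pics/top2c.png

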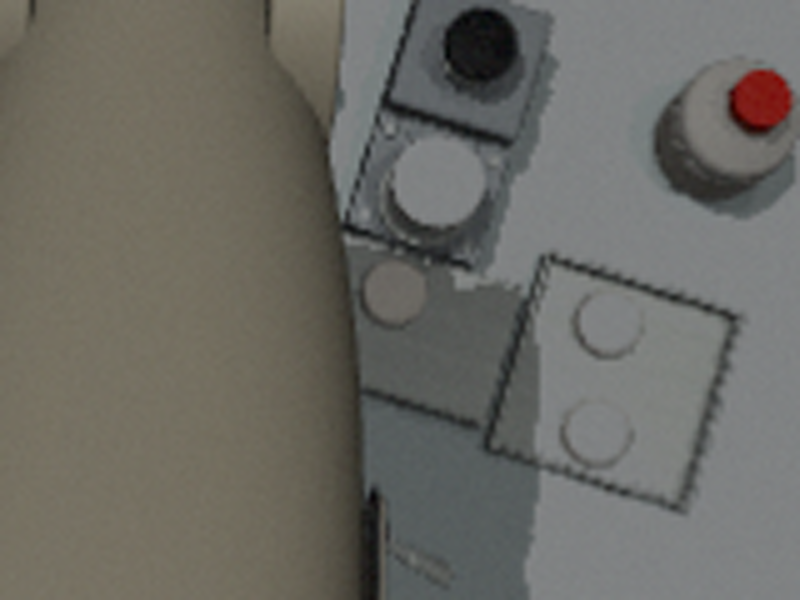

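```bash
python3 - <<'E'
from h import *
np.set_printoptions(precision=4,suppress=True)
c=dict(np.load('/tmp/top.npz')); 
u,v=map(int,proj(c,[.53,-.1,.02])); 
f=lambda x,y:(u-80+(x+.5)/5-.5,v-60+(y+.5)/5-.5)
a=np.deg2rad(-18.3);ex=np.array([np.cos(a),np.sin(a)]);ey=np.array([-ex[1],ex[0]]);o=np.array([.576,-.109])
for nm,x,y,z in [('tab',393,292,.03),('c1',611,323,.0125),('c2',597,431,.0125),('cap',437,181,.087),('plate corner FR(lip)',478,425,.026),('house FL',345,231,.038)]:
    p=backz(c,*f(x,y),z)
    w=p[:2]-o; print(nm,p,'disp',w@ex,w@ey)
print((np.array([.5542,.0391])-o)@ex,(np.array([.5542,.0391])-o)@ey)
E
```

```text
tab [ 0.5345 -0.0934  0.03  ] disp -0.04431802945880417 0.0018152773652456763
c1 [ 0.5206 -0.2002  0.0125] disp -0.023943758189379542 -0.10400432933617748
c2 [ 0.4685 -0.1913  0.0125] disp -0.07620476555311861 -0.11188194164196966
cap [ 0.5766 -0.108   0.087 ] disp 0.0002856274619008566 0.0011354184943949271
plate corner FR(lip) [ 0.4709 -0.1322  0.026 ] disp -0.09251122104993074 -0.05501154544946371
house FL [ 0.5628 -0.0706  0.038 ] disp -0.024623433547897415 0.0323532441226555
-0.06719975814136611 0.13376487769867657
```

```bash
python3 - <<'E'
from h import *
np.set_printoptions(precision=4,suppress=True)
c=dict(np.load('/tmp/scene.npz')); s=monitor.get_state(); t=s['tcp_pos']
w,x,y,z=s['orientation']; th=2*np.arctan2(y,x); jx=np.array([np.cos(th),np.sin(th),0]); jy=np.array([-jx[1],jx[0],0]); print(np.rad2deg(th))
v,u=np.mgrid[0:480,0:640]
und=cv2.undistortPoints(np.stack([u.ravel(),v.ravel()],1).astype(float)[:,None],c['camera_matrix'],np.array([float(c['k1']),0,0,0]))[:,0]
d=c['z_map'].ravel(); P=np.c_[und*d[:,None],d]@c['pose'][:3,:3].T+c['pose'][:3,3]-t
m=(d>0)&(abs(P[:,0])<.1)&(abs(P[:,1])<.1)&(P[:,2]>-.01)&(P[:,2]<.15); Q=P[m]
for h in np.arange(0,.14,.01):
    q=Q[(Q[:,2]>=h)&(Q[:,2]<h+.01)]
    if len(q): a=q@jx;b=q@jy; print(round(h,2),len(q),'jaw',a.min(),a.max(),'side',b.min(),b.max())
uu,vv=map(int,proj(c,t)); 
cv2.imwrite('pics/g.png',cv2.resize(c['img'][max(0,vv-80):vv+40,uu-80:uu+80,::-1],None,fx=5,fy=5,interpolation=cv2.INTER_CUBIC))
E
```

```text
-24.019906390755526
0.0 16 jaw -0.01220225443688029 0.004425873768366029 side -0.010232817967686793 -0.002364462022247887
0.01 41 jaw -0.022729276738161733 0.00716420348069095 side -0.010438842892129846 0.007479025265608257
0.02 36 jaw -0.021092643736800688 0.006096751009868395 side -0.00994810450930308 0.0074259181759712975
0.03 24 jaw -0.013913293915929823 0.005519802322662293 side -0.010737334653241365 -0.003787837582805456
0.04 36 jaw -0.0334190482921955 0.02166108775538684 side -0.01243629923920186 -0.004047377326115455
0.05 101 jaw -0.05255441675290206 0.029333009818302665 side -0.01302786895896668 0.012774697492603213
0.06 85 jaw -0.058281294725143325 0.037164268201969046 side -0.015647940889374795 0.015102748927635237
0.07 97 jaw -0.06403973581316715 0.047183231274437624 side -0.01667847196253611 -0.0029705625985631343
0.08 130 jaw -0.06707664208829069 0.05461045038828034 side -0.016278877662318284 0.015584640564235579
0.09 162 jaw -0.06541662654638242 0.0540963529559863 side -0.01849357606614489 0.013008744577592886
0.1 110 jaw -0.02376863431212019 0.040772492779669545 side -0.01895124665313089 0.01058219396414361
0.11 64 jaw 0.007978552855863921 0.036225985061846086 side -0.010167299927594346 0.012422088107388776
0.12 45 jaw 0.014422189572023032 0.03150659607956287 side -0.02671087033196718 0.020559719244769344
0.13 131 jaw -0.029933907774865643 0.03108517979566647 side -0.03644484072366592 0.025087981622200533
0.14 142 jaw -0.02588445745907609 0.03281164921666938 side -0.03658394425315127 0.024125184347263805
```

View pics/g.png

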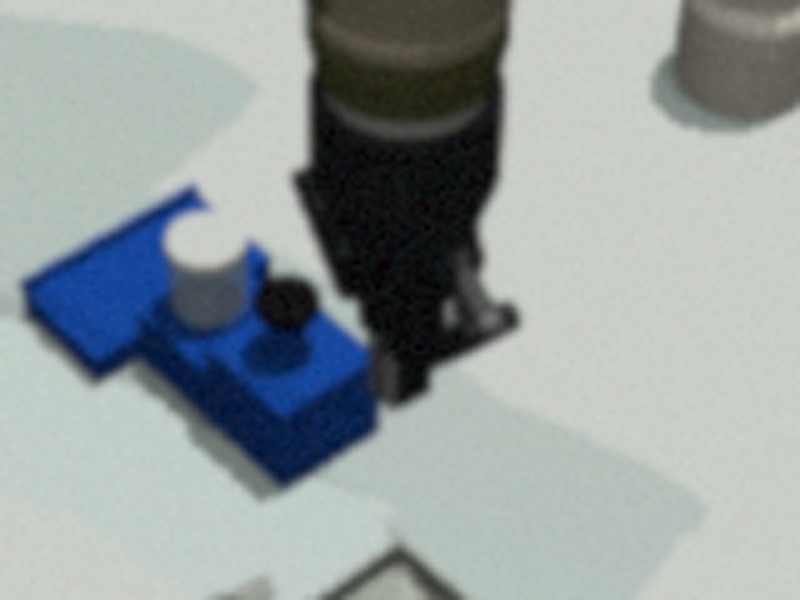

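Call:
send_rows(
  targets=[
    [0, -0.01, 0, 8.2, 255],
    [0, -0.01, 0, 8.2, 255],
    [-0.001, -0.01, 0, 8.2, 255],
    [0, -0.01, 0, 8.2, 255],
    [-0.001, -0.01, 0, 8.2, 255],
    [0, -0.01, 0, 8.2, 255],
    [-0.001, -0.01, 0, 8.2, 255],
    [0, -0.012, 0, 8.2, 255],
    [0, 0, 0, 8.2, 255],
    [0, 0, -0.03, 8.2, 255],
    [0, 0, -0.03, 8, 255],
    [0, 0, 0, 0, 255],
  ],
)

```text
clock: 8.35
tcp_pos: [0.5533, -0.0472, 0.1053]
orientation: [-0.003, 0.839, 0.544, -0.003]
wrist_force: [-0.3, -0.2, -0.9]
finger_gap: -0.0002
```

```bash
cat > st.py <<'E'
from h import *
s=monitor.get_state(); t=s['tcp_pos']; a=np.deg2rad(-18.3);ex=np.array([np.cos(a),np.sin(a)]);ey=np.array([-ex[1],ex[0]]);o=np.array([.576,-.109])
w,x,y,z=s['orientation']; print(s['clock'],np.round(t,4),'yaw',np.rad2deg(2*np.arctan2(y,x)),'disp',(t[:2]-o)@ex,(t[:2]-o)@ey,'F',np.round(s['wrist_force'],1))
E
python3 st.py
```

```text
8.35 [ 0.5533 -0.0472  0.1053] yaw 65.98098292318706 disp -0.04095682866574804 0.051585483643633606 F [-0.3 -0.2 -0.9]
```

Call:
send_rows(
  targets=[
    [-0.002, 0.004, -0.02, 0, 255],
    [0, 0, -0.02, 0, 255],
    [0, 0, -0.02, 0, 255],
    [0, 0, 0, 0, 255],
    [0, 0, 0, 0, 255],
  ],
)

```text
clock: 8.85
tcp_pos: [0.5545, -0.0431, 0.0503]
orientation: [0.0, 0.839, 0.544, 0.0]
wrist_force: [0.6, -0.1, 0.3]
finger_gap: 0.0001
```

```bash
python3 st.py; python3 - <<'E'
from h import *
c=cap('scene','s3.png'); u,v=map(int,proj(c,[.53,-.08,.05]))
cv2.imwrite('pics/s3c.png',cv2.resize(c['img'][v-60:v+60,u-80:u+80,::-1],None,fx=5,fy=5,interpolation=cv2.INTER_CUBIC))
E
```

```text
8.85 [ 0.5545 -0.0431  0.0503] yaw 65.92192399226161 disp -0.041117210077594946 0.05576252054987944 F [ 0.6 -0.1  0.3]
```

View pics/s3c.png

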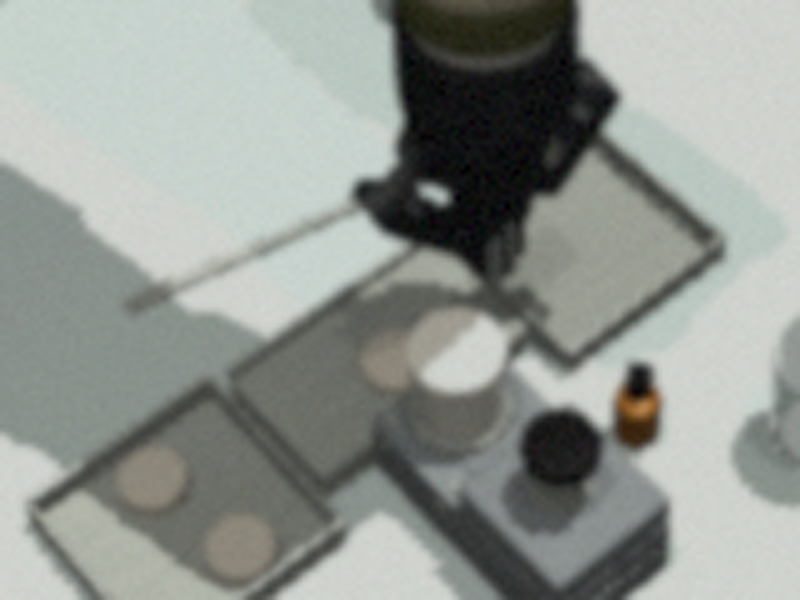

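Call:
send_rows(
  targets=[
    [-0.003, 0.001, -0.012, 0, 255],
    [0, 0, -0.01, 0, 255],
    [0, 0, -0.004, 0, 255],
    [0, 0, 0, 0, 255],
    [0, 0, 0, 0, 255],
  ],
)

```text
clock: 9.4
tcp_pos: [0.5511, -0.0417, 0.0237]
orientation: [0.0, 0.838, 0.545, 0.0]
wrist_force: [0.0, -1.1, 0.4]
finger_gap: 0.0001
```

```bash
python3 st.py
```

```text
9.4 [ 0.5511 -0.0417  0.0237] yaw 66.05581021995278 disp -0.04474257664487526 0.056120640795727594 F [ 0.  -1.1  0.4]
```

Call:
send_rows(
  targets=[
    [-0.002, -0.0045, 0, 0, 255],
    [-0.002, -0.0045, 0, 0, 255],
    [-0.002, -0.0045, 0, 0, 255],
    [-0.002, -0.0045, 0, 0, 255],
    [-0.002, -0.0045, 0, 0, 255],
    [-0.002, -0.0045, 0, 0, 255],
    [-0.002, -0.0045, 0, 0, 255],
    [-0.002, -0.0045, 0, 0, 255],
    [-0.002, -0.0045, 0, 0, 255],
    [-0.002, -0.0045, 0, 0, 255],
    [0, 0, 0, 0, 255],
  ],
)

```text
clock: 10.5
tcp_pos: [0.5305, -0.0872, 0.0233]
orientation: [0.0, 0.839, 0.545, -0.0]
wrist_force: [0.0, -0.3, 0.3]
finger_gap: 0.0002
```

```bash
cat > look.py <<'E'
import sys
from h import *
import st
n=sys.argv[1]
c=cap('scene','s'+n+'.png'); u,v=map(int,proj(c,[.52,-.12,.04]))
cv2.imwrite(f'pics/s{n}c.png',cv2.resize(c['img'][v-60:v+60,u-80:u+80,::-1],None,fx=5,fy=5,interpolation=cv2.INTER_CUBIC))
E
python3 look.py 4
```

```text
10.5 [ 0.5305 -0.0872  0.0233] yaw 66.02481939982783 disp -0.04999901040509304 0.006427303679731695 F [ 0.  -0.3  0.3]
```

View pics/s4c.png

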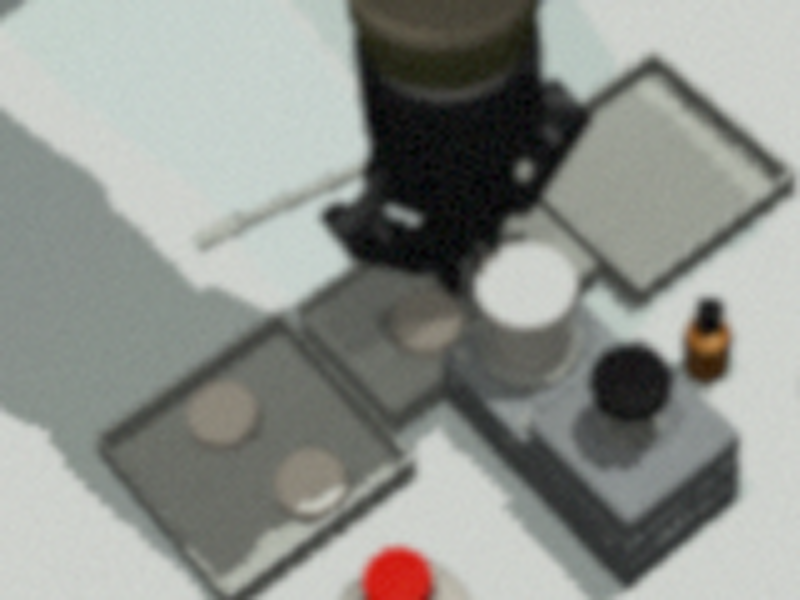

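```bash
cat > px.py <<'E'
import sys
from h import *
c=dict(np.load('/tmp/scene.npz')); u,v=map(int,proj(c,[.52,-.12,.04]))
a=np.deg2rad(-18.3);ex=np.array([np.cos(a),np.sin(a)]);ey=np.array([-ex[1],ex[0]]);o=np.array([.576,-.109])
A=list(map(float,sys.argv[1:]))
for i in range(0,len(A),3):
    p=backz(c,u-80+(A[i]+.5)/5-.5,v-60+(A[i+1]+.5)/5-.5,A[i+2]); w=p[:2]-o; print(np.round(p,4),'disp',w@ex,w@ey)
E
python3 px.py 427 320 .03 222 412 .0125 311 484 .0125
```

```text
[ 0.5281 -0.1163  0.03  ] disp -0.04320679942321736 -0.021931386623994967
[ 0.4689 -0.1927  0.0125] disp -0.07538238838284607 -0.11308306951089729
[ 0.5229 -0.202   0.0125] disp -0.021226159864539795 -0.10495731156080784
```

Call:
send_rows(
  targets=[
    [-0.002, -0.0045, 0, 0, 255],
    [-0.002, -0.0045, 0, 0, 255],
    [-0.002, -0.0045, 0, 0, 255],
    [-0.002, -0.0045, 0, 0, 255],
    [-0.002, -0.0045, 0, 0, 255],
    [0, 0, 0, 0, 255],
  ],
)

```text
clock: 11.15
tcp_pos: [0.5205, -0.1098, 0.0233]
orientation: [0.0, 0.839, 0.545, -0.0]
wrist_force: [-0.2, -0.2, -0.3]
finger_gap: -0.0004
```

```bash
python3 look.py 5
```

```text
11.15 [ 0.5205 -0.1098  0.0233] yaw 66.01283075791666 disp -0.052441871100715624 -0.018165601910250087 F [-0.2 -0.2 -0.3]
```

View pics/s5c.png

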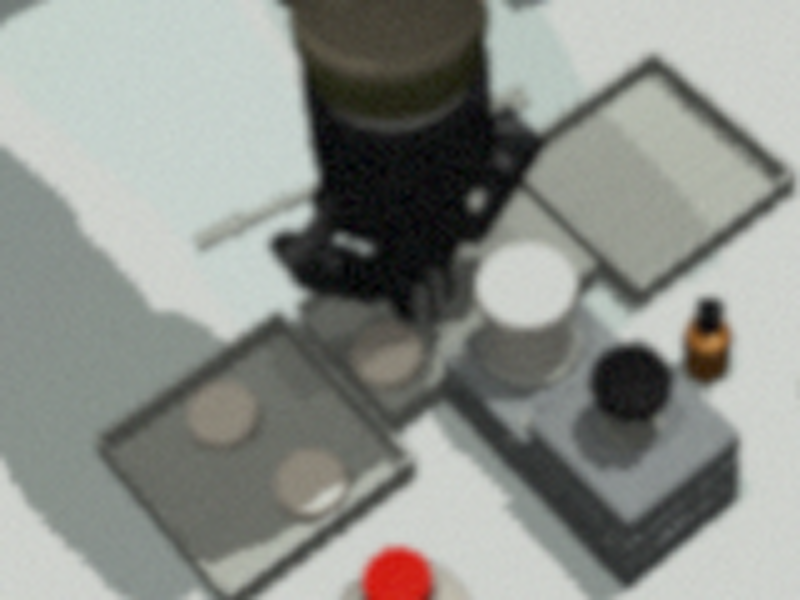

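```bash
python3 px.py 389 356 .03
```

```text
[ 0.5237 -0.1402  0.03  ] disp -0.03982352179899584 -0.046040891339815135
```

Call:
send_rows(
  targets=[
    [-0.002, -0.0045, 0, 0, 255],
    [-0.002, -0.0045, 0, 0, 255],
    [-0.002, -0.0045, 0, 0, 255],
    [-0.001, -0.0022, 0, 0, 255],
    [-0.001, -0.0022, 0, 0, 255],
    [0, 0, 0, 0, 255],
  ],
)

```text
clock: 11.8
tcp_pos: [0.5127, -0.1274, 0.0234]
orientation: [0.0, 0.838, 0.545, -0.0]
wrist_force: [-0.5, 0.4, 0.9]
finger_gap: 0.0003
```

```bash
python3 look.py 6
```

```text
11.8 [ 0.5127 -0.1274  0.0234] yaw 66.03867135350505 disp -0.05435706866304093 -0.03730439311916542 F [-0.5  0.4  0.9]
```

View pics/s6c.png

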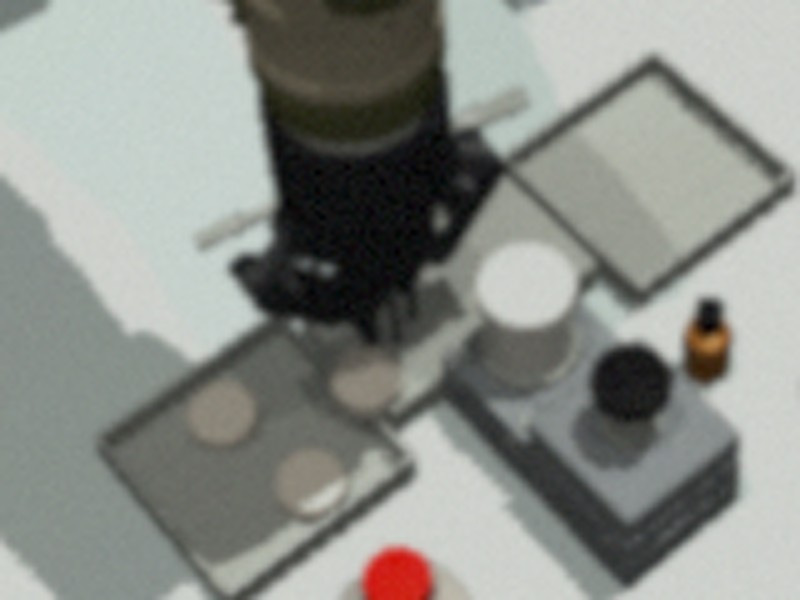

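```bash
python3 px.py 364 382 .03 401 342 .02
```

```text
[ 0.5216 -0.1566  0.03  ] disp -0.0367188957642918 -0.062327507938531354
[ 0.5203 -0.1266  0.02  ] disp -0.04731291591659466 -0.03423083209895798
```

Call:
send_rows(
  targets=[
    [0.004, 0.011, 0, 0, 255],
    [0, 0, 0.04, 0, 255],
    [0, 0, 0.05, 0, 255],
    [0, 0, 0.02, -8, 255],
    [0.005, -0.005, 0, -8.5, 255],
    [0.005, -0.006, 0, -8.5, 255],
    [0.005, -0.007, 0, -8.5, 255],
    [0.005, -0.007, 0, -8.5, 255],
    [0.005, -0.007, 0, -8.5, 255],
    [0.005, -0.006, 0, -8.5, 255],
    [0.005, -0.006, 0, -8.5, 255],
    [0.005, -0.006, 0, -8.5, 255],
  ],
)

```text
clock: 13.05
tcp_pos: [0.5572, -0.1652, 0.1331]
orientation: [-0.0, 0.996, -0.089, -0.0]
wrist_force: [0.3, -0.2, -0.6]
finger_gap: -0.0
```

Call:
send_rows(
  targets=[
    [0, 0, 0, -8.5, 255],
    [0, 0, 0, 0, 255],
    [0, 0, 0, 0, 255],
  ],
)

```text
clock: 13.35
tcp_pos: [0.5568, -0.1652, 0.1331]
orientation: [-0.0, 0.987, -0.158, -0.0]
wrist_force: [-1.1, -0.2, -0.2]
finger_gap: 0.0003
```

```bash
python3 look.py 7; python3 - <<'E'
from h import *
c=cap('top','t7.png'); u,v=map(int,proj(c,[.53,-.1,.02]))
cv2.imwrite('pics/t7c.png',cv2.resize(c['img'][v-60:v+60,u-80:u+80,::-1],None,fx=5,fy=5,interpolation=cv2.INTER_CUBIC))
E
```

```text
13.35 [ 0.5568 -0.1652  0.1331] yaw -18.191893220739765 disp -0.0005775910397714488 -0.05936208705844204 F [-1.1 -0.2 -0.2]
```

View pics/s7c.png

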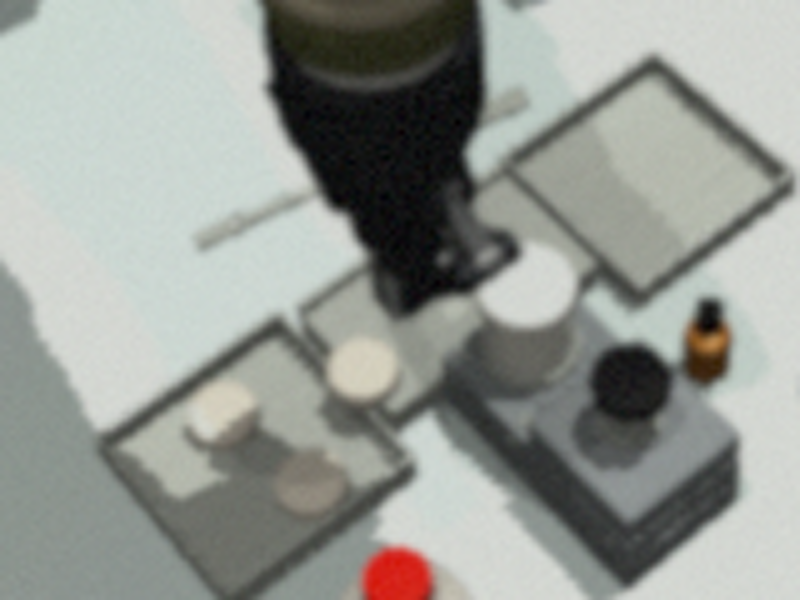

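View pics/t7c.png

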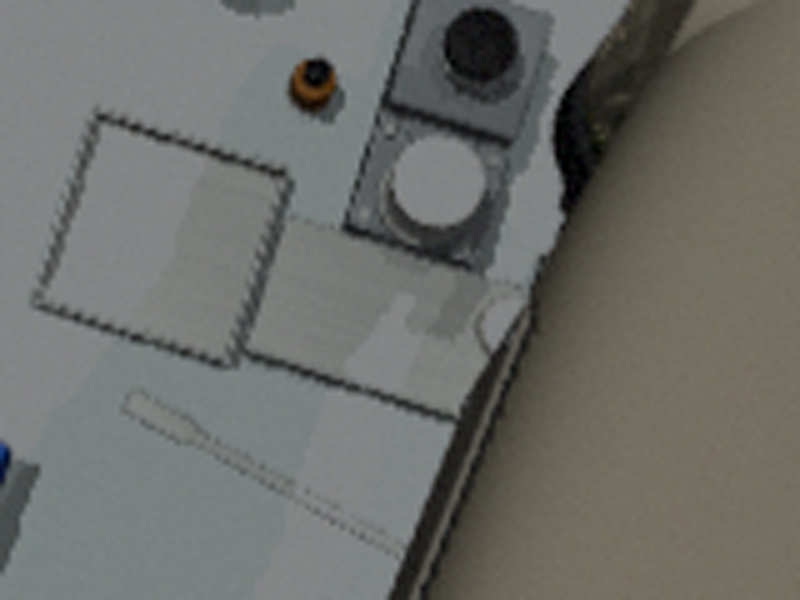

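```bash
python3 px.py 362 369 .03; python3 - <<'E'
from h import *
c=dict(np.load('/tmp/top.npz'))
u,v=map(int,proj(c,[.53,-.1,.02])); 
a=np.deg2rad(-18.3);ex=np.array([np.cos(a),np.sin(a)]);ey=np.array([-ex[1],ex[0]]);o=np.array([.576,-.109])
for x,y in [(478,325),(512,293)]:
    p=backz(c,u-80+(x+.5)/5-.5,v-60+(y+.5)/5-.5,.03)[:2]-o; print('edge',p@ex,p@ey)
E
```

```text
[ 0.5172 -0.1517  0.03  ] disp -0.0424614576131387 -0.05896568541886587
edge -0.04735979094509438 -0.04118853632696907
edge -0.027750751124839115 -0.05233673479812644
```

Call:
send_rows(
  targets=[
    [0, 0, -0.04, 0, 255],
    [0, 0, -0.04, 0, 255],
    [0, 0, -0.028, 0, 255],
    [0, 0, 0, 0, 255],
    [-0.005, 0.0015, 0, 0, 255],
    [-0.004, 0.0013, 0, 0, 255],
    [-0.004, 0.0013, 0, 0, 255],
    [-0.003, 0.001, 0, 0, 255],
    [-0.002, 0.0007, 0, 0, 255],
    [0, 0, 0, 0, 255],
  ],
)

```text
clock: 14.45
tcp_pos: [0.5387, -0.1601, 0.0259]
orientation: [0.0, 0.987, -0.16, 0.0]
wrist_force: [-0.3, -0.4, 0.2]
finger_gap: -0.0
```

```bash
python3 look.py 8
```

```text
14.45 [ 0.5387 -0.1601  0.0259] yaw -18.43030083260997 disp -0.01937213663734927 -0.060277413395355375 F [-0.3 -0.4  0.2]
```

View pics/s8c.png

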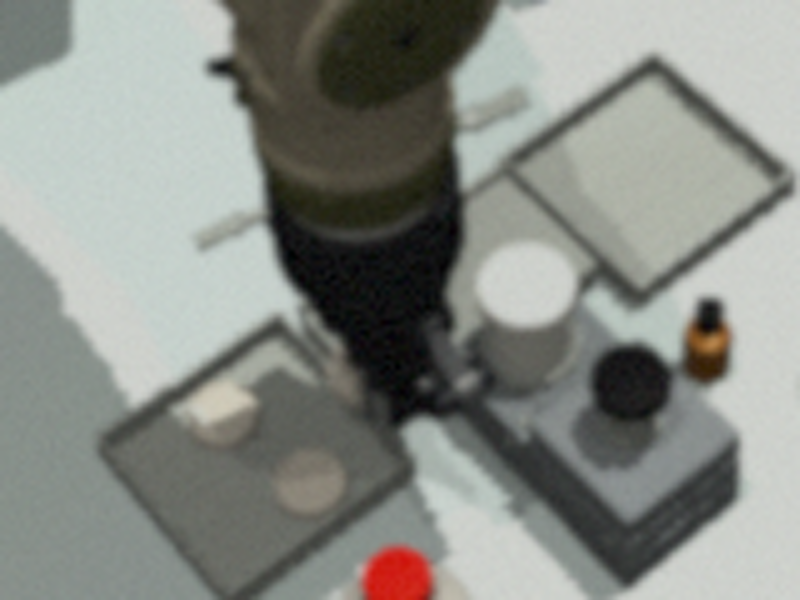

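Call:
send_rows(
  targets=[
    [0.005, -0.0015, 0, 0, 255],
    [0, 0, 0.03, 0, 255],
    [0, 0, 0.05, 0, 255],
    [0, 0, 0.03, 8.2, 255],
    [-0.002, 0.005, 0, 8.2, 255],
    [-0.002, 0.005, 0, 8.2, 255],
    [-0.002, 0.005, 0, 8.2, 255],
    [-0.002, 0.006, 0, 8.2, 255],
    [-0.002, 0.006, 0, 8.2, 255],
    [-0.002, 0.006, 0, 8.2, 255],
    [-0.002, 0.006, 0, 8.2, 255],
    [-0.002, 0.006, 0, 8.2, 255],
  ],
)

```text
clock: 15.7
tcp_pos: [0.5283, -0.1166, 0.1353]
orientation: [0.0, 0.884, 0.467, 0.0]
wrist_force: [0.3, 0.8, -0.3]
finger_gap: -0.0001
```

Call:
send_rows(
  targets=[
    [-0.003, 0.008, 0, 8.2, 255],
    [0, 0, 0, 8.2, 255],
    [0, 0, 0, 0, 255],
    [0, 0, 0, 0, 255],
  ],
)

```text
clock: 16.1
tcp_pos: [0.5252, -0.1088, 0.1353]
orientation: [0.0, 0.811, 0.585, 0.0]
wrist_force: [0.3, 0.2, 0.1]
finger_gap: -0.0002
```

```bash
python3 look.py 9; python3 - <<'E'
from h import *
c=cap('top','t9.png'); u,v=map(int,proj(c,[.53,-.1,.02]))
cv2.imwrite('pics/t9c.png',cv2.resize(c['img'][v-60:v+60,u-80:u+80,::-1],None,fx=5,fy=5,interpolation=cv2.INTER_CUBIC))
E
```

```text
16.1 [ 0.5252 -0.1088  0.1353] yaw 71.57493495113297 disp -0.048279032461866156 -0.0157971609865203 F [0.3 0.2 0.1]
```

View pics/s9c.png

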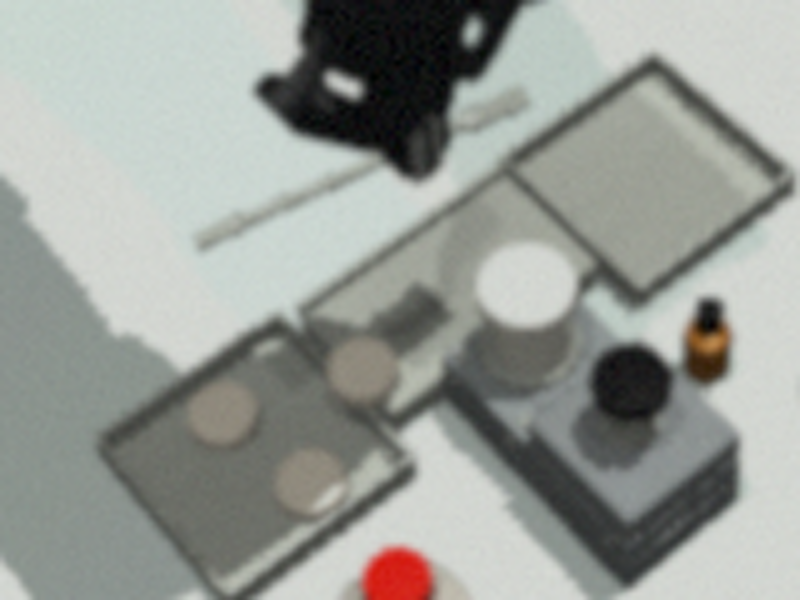

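View pics/t9c.png

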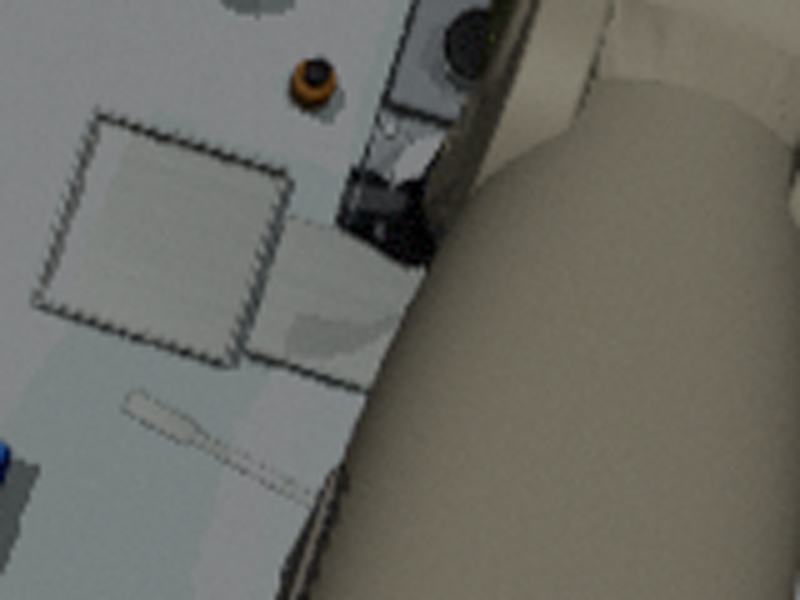

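Call:
send_rows(
  targets=[
    [0.002, -0.005, 0, -8.2, 255],
    [0.002, -0.005, 0, -8.2, 255],
    [0.002, -0.005, 0, -8.2, 255],
    [0.002, -0.005, 0, -8.2, 255],
    [0.002, -0.005, 0, -8.2, 255],
    [0.002, -0.005, 0, -8.2, 255],
    [0.002, -0.005, 0, -8.2, 255],
    [0.002, -0.005, 0, -8.2, 255],
    [0.003, -0.006, 0, -8.2, 255],
    [0.004, -0.007, 0, -8.2, 255],
    [0, 0, 0, -8, 255],
    [0, 0, -0.04, 0, 255],
  ],
)

```text
clock: 17.4
tcp_pos: [0.5524, -0.1641, 0.1]
orientation: [0.001, 0.987, -0.161, 0.006]
wrist_force: [0.2, -0.7, 0.4]
finger_gap: 0.0
```

Call:
send_rows(
  targets=[
    [0, 0, -0.04, 0, 255],
    [0, 0, -0.031, 0, 255],
    [0, 0, 0, 0, 255],
    [-0.004, 0.0013, 0, 0, 255],
    [-0.003, 0.001, 0, 0, 255],
    [-0.003, 0.001, 0, 0, 255],
    [-0.003, 0.001, 0, 0, 255],
    [-0.003, 0.001, 0, 0, 255],
    [0, 0, 0, 0, 255],
  ],
)

```text
clock: 18.3
tcp_pos: [0.5314, -0.1562, 0.0248]
orientation: [0.0, 0.987, -0.158, 0.0]
wrist_force: [-0.1, -0.0, 0.1]
finger_gap: 0.0001
```

```bash
python3 look.py 10
```

```text
18.3 [ 0.5314 -0.1562  0.0248] yaw -18.2340751587583 disp -0.027480130352353742 -0.058840312726364495 F [-0.1 -0.   0.1]
```

View pics/s10c.png

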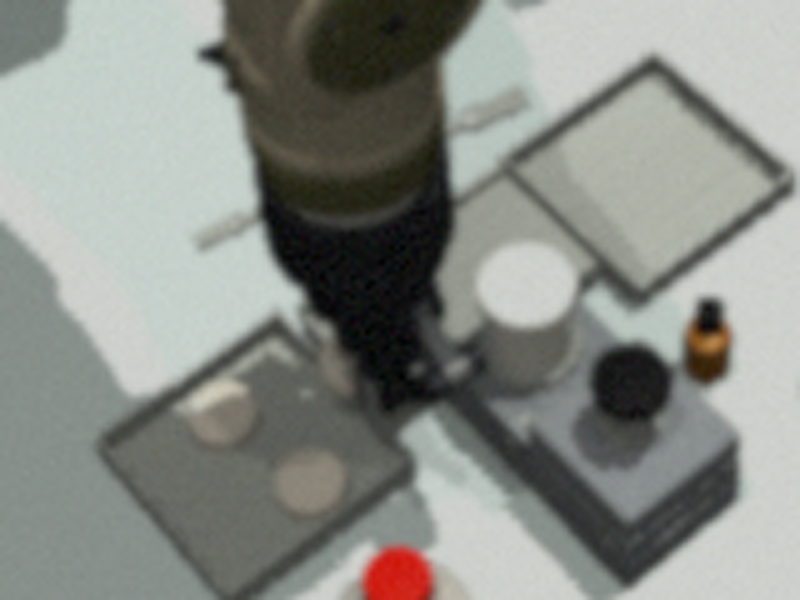

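Call:
send_rows(
  targets=[
    [0.004, -0.0013, 0, 0, 255],
    [0, 0, 0.03, 0, 255],
    [0, 0, 0.05, 0, 255],
    [0, 0, 0.03, 8.2, 255],
    [-0.001, 0.004, 0, 8.2, 255],
    [-0.001, 0.004, 0, 8.2, 255],
    [-0.001, 0.005, 0, 8.2, 255],
    [-0.001, 0.005, 0, 8.2, 255],
    [-0.001, 0.005, 0, 8.2, 255],
    [-0.002, 0.005, 0, 8.2, 255],
    [-0.002, 0.005, 0, 8.2, 255],
    [-0.002, 0.006, 0, 8.2, 255],
  ],
)

```text
clock: 19.55
tcp_pos: [0.5252, -0.1187, 0.1343]
orientation: [0.0, 0.883, 0.469, 0.0]
wrist_force: [-0.1, -0.1, 0.2]
finger_gap: 0.0002
```

Call:
send_rows(
  targets=[
    [-0.002, 0.006, 0, 8.2, 255],
    [0, 0, 0, 8.2, 255],
    [0, 0, 0, 0, 255],
    [0, 0, 0, 0, 255],
  ],
)

```text
clock: 19.95
tcp_pos: [0.5231, -0.1128, 0.1343]
orientation: [0.0, 0.81, 0.586, 0.0]
wrist_force: [0.6, -0.4, -1.2]
finger_gap: -0.0
```

```bash
python3 look.py 11
```

```text
19.95 [ 0.5231 -0.1128  0.1343] yaw 71.77206963873938 disp -0.049015488593736715 -0.02023143277793875 F [ 0.6 -0.4 -1.2]
```

View pics/s11c.png

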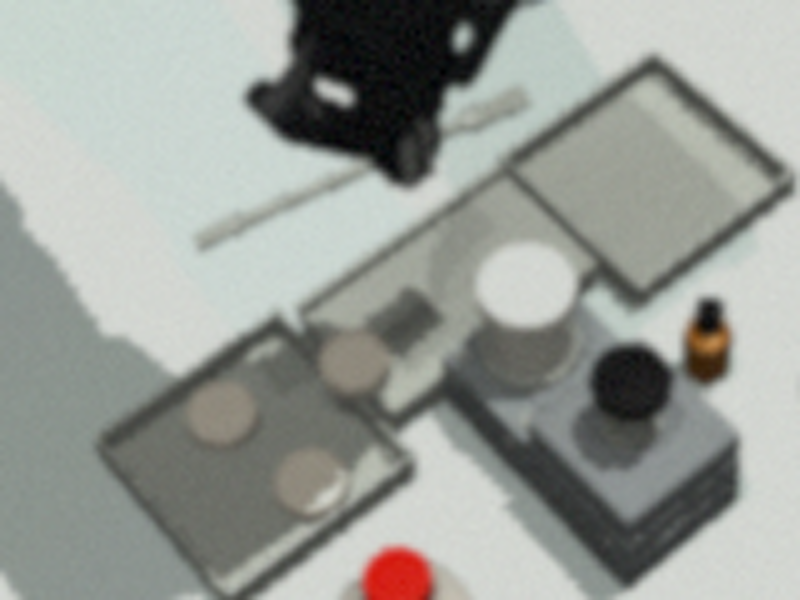

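```bash
python3 px.py 353 362 .03 222 411 .0125 310 483 .0125
```

```text
[ 0.5118 -0.1507  0.03  ] disp -0.04787224596352312 -0.05974571564234736
[ 0.4686 -0.1923  0.0125] disp -0.07579208633820529 -0.11278938535877962
[ 0.5222 -0.2018  0.0125] disp -0.021894062628341364 -0.1049908848318108
```

Call:
send_rows(
  targets=[
    [0, 0, -0.04, 0, 255],
    [0, 0, -0.04, 0, 255],
    [0, 0, -0.03, 0, 255],
    [0, 0, 0, 0, 255],
    [-0.0016, -0.0048, 0, 0, 255],
    [-0.0016, -0.0048, 0, 0, 255],
    [-0.0016, -0.0048, 0, 0, 255],
    [-0.0016, -0.0048, 0, 0, 255],
    [-0.001, -0.003, 0, 0, 255],
    [-0.001, -0.003, 0, 0, 255],
    [0, 0, 0, 0, 255],
  ],
)

```text
clock: 21.1
tcp_pos: [0.5144, -0.1384, 0.0245]
orientation: [0.0, 0.809, 0.587, 0.0]
wrist_force: [0.1, 0.8, -0.3]
finger_gap: -0.0003
```

```bash
python3 look.py 12
```

```text
21.1 [ 0.5144 -0.1384  0.0245] yaw 71.92869729834533 disp -0.049309188122100556 -0.047243861025813495 F [ 0.1  0.8 -0.3]
```

View pics/s12c.png

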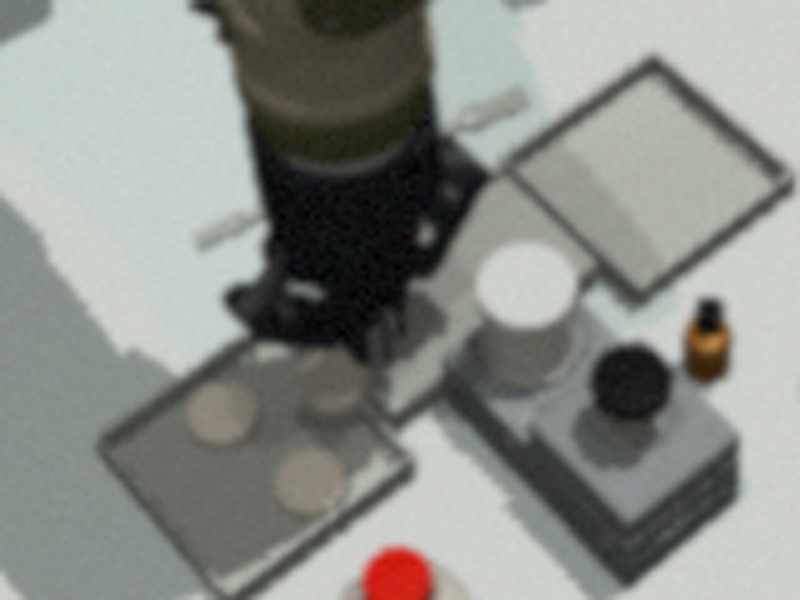

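Call:
send_rows(
  targets=[
    [-0.001, -0.003, 0, 0, 255],
    [-0.001, -0.003, 0, 0, 255],
    [-0.001, -0.003, 0, 0, 255],
    [-0.001, -0.003, 0, 0, 255],
    [0, 0, 0, 0, 255],
  ],
)

```text
clock: 21.65
tcp_pos: [0.5103, -0.1503, 0.0243]
orientation: [-0.0, 0.809, 0.587, -0.0]
wrist_force: [0.1, -0.4, -0.7]
finger_gap: 0.0002
```

```bash
python3 look.py 13
```

```text
21.65 [ 0.5103 -0.1503  0.0243] yaw 71.93778912521131 disp -0.049454975162129995 -0.0598210103008764 F [ 0.1 -0.4 -0.7]
```

View pics/s13c.png

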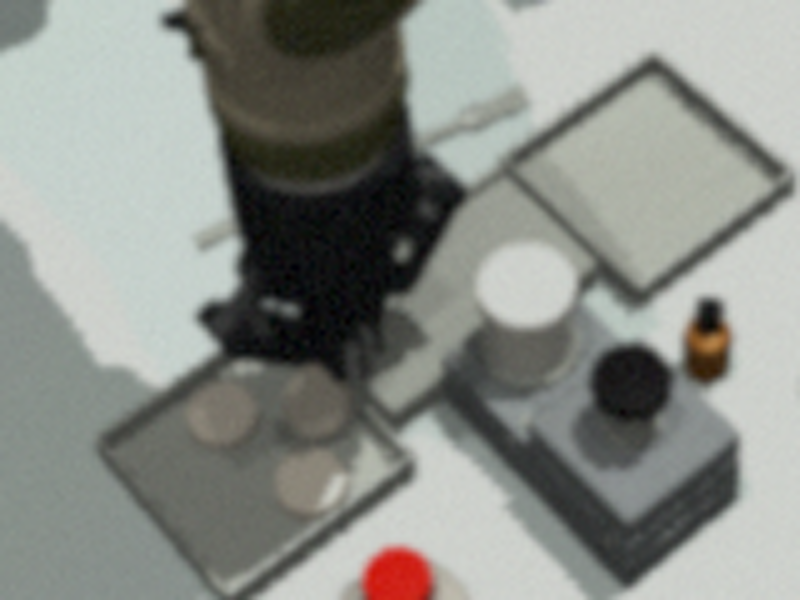

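Call:
send_rows(
  targets=[
    [-0.001, -0.003, 0, 0, 255],
    [-0.001, -0.003, 0, 0, 255],
    [0.003, 0.009, 0, 0, 255],
    [0, 0, 0.04, 0, 255],
    [0, 0, 0.05, 0, 255],
    [0, 0, 0.04, 0, 255],
    [0, 0.045, 0, 0, 255],
    [0, 0.045, 0, 0, 255],
    [0, 0.045, 0, 0, 255],
    [0, 0.045, 0, 0, 255],
    [0, 0.03, 0, 0, 255],
    [0, 0, 0, 0, 255],
  ],
)

```text
clock: 22.9
tcp_pos: [0.5108, 0.0671, 0.1544]
orientation: [-0.001, 0.808, 0.59, 0.0]
wrist_force: [0.5, -0.0, -0.1]
finger_gap: -0.0006
```

```bash
python3 look.py 14; python3 - <<'E'
from h import *
c=cap('top','t14.png'); u,v=map(int,proj(c,[.53,-.1,.02]))
cv2.imwrite('pics/t14c.png',cv2.resize(c['img'][v-60:v+60,u-80:u+80,::-1],None,fx=5,fy=5,interpolation=cv2.INTER_CUBIC))
E
```

```text
22.9 [0.5108 0.0671 0.1544] yaw 72.2874294332313 disp -0.11724016553165373 0.1467065499835346 F [ 0.5 -0.  -0.1]
```

View pics/s14c.png

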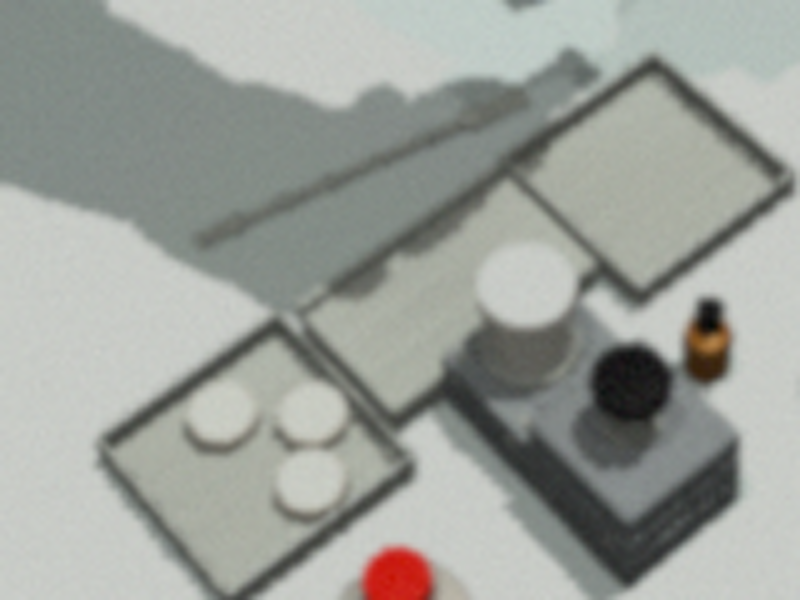

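View pics/t14c.png

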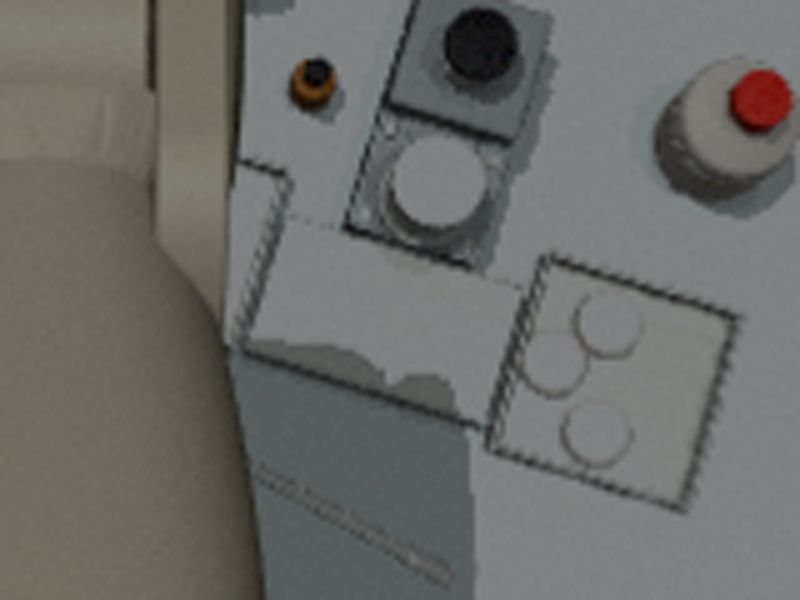

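```bash
python3 px.py 311 413 .0125; python3 - <<'E'
from h import *
for n,(U,V) in (('scene',(311,413)),('top',(555,360))):
    c=dict(np.load(f'/tmp/{n}.npz')); u,v=map(int,proj(c,[.52,-.12,.04] if n=='scene' else [.53,-.1,.02]))
    cu,cv=u-80+U/5,v-60+V/5
    print(n,[np.round(back(c,round(cu)+a,round(cv)+b),4).tolist() for a,b in ((0,0),(-4,0),(4,0),(0,-4),(0,4))])
print(ticket.hand_in())
E
```

```text
[ 0.5031 -0.1733  0.0125] disp -0.049052085668292195 -0.08394867162436807
scene [[0.504, -0.1741, 0.011], [0.4962, -0.1784, 0.0106], [0.5122, -0.1703, 0.0126], [0.4983, -0.1658, 0.0112], [0.5107, -0.1834, 0.0136]]
top [[0.5026, -0.1741, 0.0083], [0.5024, -0.1641, 0.0106], [0.502, -0.1832, 0.0116], [0.5119, -0.1739, 0.0115], [0.4922, -0.1727, 0.0143]]
the job is handed in; nothing more can be done
None
```

The job is done and handed in at about 23 s of the 48 s. I pressed the plunger of the grey dispenser once to its hard stop (tip at 75 mm, about 19 N) and let it come up again. One tablet came out, and I slid it with the closed fingertips off the right edge of the plate into the batch tray.

- **Final position:** the last pictures show three tablets in the batch tray. The new one is in the gap beside the two counted ones, with its centre 49 mm in front of and 84 mm to the right of the dispenser's origin. Its top reads about 8 to 14 mm high from the depth images, which fits a tablet lying flat on the tray floor (12.5 mm).
- **The rest of the bench:** the plate is clear, the plunger is up, and I saw no movement of the trays, the counted tablets or the bystanders in view. The arm ended clear of everything.
- **What went wrong on the way:** the first push drifted off the tablet's centre. I lifted off and tried to nudge the tablet about 5 mm along the plate. The first nudge missed because the fingertips are thinner than I assumed, and the second worked. I then pushed straight to the edge.
- **Camera disagreement:** the two cameras differed by 1 to 3 mm, within the stated calibration.

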